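# Roll-test two turned pins and reject the bent one

### The arm

A 6-joint arm with a two-finger parallel gripper is mounted at the origin on a cart in front of the work surface, level with it; the furniture and walls round the work are solid. World frame = base frame: x ahead of the robot, y to its left, z up, the work surface at z = 0. Lengths are in m, angles in degrees, forces in N, time in s.
With the tool pointing down it reaches from about 0.375 to 0.9 m from the base axis. Payload 3.1 kg.
Tool frame: the origin (TCP) lies at the very end of the fingers, on their centre line; the grasp point (between the pads) lies 19 mm behind it; z points along the fingers, y is the line along which they close (so a half turn about z gives the same grasp; the last joint's range is limited). The gripper opens to 87 mm and grips with 3 to 60 N. Pads are 19 mm wide; open, the fingers measure 117 mm over their backs; the gripper's body (75 mm by 190 mm) begins 51 mm behind the grasp point.
Start: joints at [59.616, 30.224, 82.088, -0, 67.689, -10.227], TCP at [0.215, 0.587, 0.223] pointing down, gripper open.
Joint ranges: [-176.69, 176.69], [-43.24, 126.21], [12.49, 139.97], [-82, 262], [0, 151.66], [-163.58, 163.58]. Speed limits (degrees/s): [159.86, 159.86, 180, 180, 180, 180].

### API

Orientations are given as a 3x3 rotation matrix whose columns are the frame's x, y, z axes.
In Python, from rig import bot gives the robot as it stands.
- The arm moves only by the tool move_arm, never from a script. Its argument "increments" is a list of rows, each an object with "xyz": the shift along the tool's x, y, z in mm, a list of three; "roll": the turn about the tool's z in rad; "grip": the opening in per cent of the stroke, from 0 (shut) to 100 (fully open). A call has 1 to 5 rows; each row shifts and turns the commanded pose from where the row before left it, along the tool's axes as they then stand; what a row does not reach is not made up. A row lasts 1/12 s, in which the tool goes at most 41.7 mm and 7.16 degrees, less where a joint would pass 70% of its speed; a pose out of reach is approached as far as the arm can. A call is refused whole if a number of a shift passes 41.7 or a number of a turn 0.125, either way. A call with a gripper value outside its range is refused whole. The fingers move at their own pace and stop on an object; the grip force is fixed at half the most. Time passes only in rows, so rows that do not move let the fingers close. It gives the time, the measured TCP pose, the force, the opening and the grip force at its end, in the units of the state.
- bot.read_state(): the state, without advancing time (a new reading comes with each control period).
- bot.capture(name): name is "scene" or "top"; returns (picture, depth): 420x560x3 uint8, red, green, blue; 420x560 float32, m along the optical axis (not along the pixel's ray), 0 where there is no reading.
- bot.camera_model(name): a dict with "intrinsics" (3x3 intrinsics, pixels), "D" ([k1, k2, p1, p2, k3] as OpenCV has them; the pictures are not rectified), "rvec" (rotation vector, rad) and "tvec" (3), from world to camera coordinates, as OpenCV has them. Camera axes: x right, y down, z forward; pixel columns grow to the right and rows downward; lengths in m; the calibration is good to about 2 mm. A picture is of the moment at which its call begins. camera_model takes no time and is no camera call.
- bot.hand_in(): hands the job in; it is judged then, once.
Trained networks look in the newest picture that a camera, given by its name, has taken for a name from the list of things; names that differ only in an ending like _2 or _b are one class to them, and where a whole thing is asked for, a point or a joint stands for the part that bears it (a point fixed in the world has none). Each returns a list of dicts, best first, with "conf" (0 to 1); they miss things now and then, are a little off and sometimes report something else, mostly with a low value. They report only what shows in the picture. A call takes as long as a camera call.
- bot.spot_in(label, camera): "at" ([x, y, z] in m, in the coordinates of the camera as it stood for that picture, good to about 4 mm: the middle of the surface that is visible of it).
- bot.trace(label, camera): "mask" (420x560 bool, what is visible of it).
The state is a dict: "time_s": time; "joint_positions": joint angles; "qvel": joint speeds; "tau": joint torques, N m; "position": TCP position; "tcp_rot": TCP orientation; "force": force on the tool from outside, world axes, zero at the start; "moment": the same for the moment, N m; "opening": opening from 0.0 (shut) to 1.0 (fully open); "grasp_force": force on a finger pad.
Only numpy, scipy, OpenCV 4.12 (cv2) and the standard library are available. Lean on these libraries where they do the work, as an engineer would, in place of code of your own. Each camera call takes 0.05 s, during which the arm holds its last target. There are 200 camera calls.

### The job

Two turned steel pins lie loose on the worktop in front of the clamp: one is straight, the other is bent and would only rock. Lay the straight pin crosswise on the upper half of the sloping roll plate and let go, so that it rolls freely down and comes to rest along the stop bar at the low end; put the bent pin flat in the reject tray.

Things in the scene. Friction and masses are not known exactly. Their poses are not given: they have to be found in the camera images.
- straight_pin: The straight pin: grey turned steel, 17 mm diameter, 122 mm long, 0.2 kg, with a slightly thinner neck at one end. It lies on the worktop. Origin: on its axis at its thick end face; its z axis runs along the pin to the necked end, so its middle is at 61 mm along +z. It rolls by itself on the plate's slope.
- bent_pin: The bent pin: steel, diameter and length as the straight one, but kinked 16 degrees at its middle: a flat V seen from above as it lies. Origin: on its axis at its thick end face; z runs straight to its other end (121 mm), the bend bulges to +y: the middle of the metal (best grasp, fingers closing along y) is at y = 8.5 mm, z = 61 mm. On the slope it rocks and stays.
- roll_plate: Roll plate, fixed: smooth steel, 210 mm long (x), 160 wide (y), sloping 4 degrees. Origin at worktop height under its centre, x level and pointing uphill, z up. Rolling face at z = 20 mm + 0.07 x, from x = -95 to 105 mm, other edges open. At the low end an aluminium stop bar, top at z = 30 mm, inner face at x = -95 mm; a pin along it has its axis at x = -86 mm.
- reject_tray: The reject tray, fixed to the worktop: a shallow open aluminium tray, outside 104 mm (its x) by 164 mm (its y), walls 4 mm thick and 24 mm high, floor 4 mm thick. Origin under its centre at worktop height, z up. A pin lies in it along y.

How it is judged (in metres and radians):
On the way, in this order (a step that is already met when the one before it is completed fails the run):
1. the straight pin has been let go on the upper half of the roll plate, not more than 20 mm below its middle (x of straight_pin in the frame of roll_plate between -0.02 and 0.11 m and y of straight_pin in the frame of roll_plate between -0.1 and 0.1 m and contact force between straight_pin and roll_plate above 0.2 N and contact force between straight_pin and the fingers below 0.05 N), for 0.04 s.
2. it has rolled down and lies at rest along the stop bar (x of straight_pin in the frame of roll_plate between -0.105 and -0.068 m and y of straight_pin in the frame of roll_plate between -0.1 and 0.1 m and z of straight_pin in the frame of roll_plate between 0.01 and 0.04 m and angle between the z axis of straight_pin and the y axis of roll_plate, either way round below 0.2 rad and linear speed of straight_pin below 0.02 m/s and contact force between straight_pin and roll_plate above 0.2 N), for 0.2 s.
At the end, for the whole second after the job is handed in: The straight pin rests on the plate at the low end, its thick end within about 18 mm of the place it has along the stop bar and the pin parallel to the bar within 11 degrees; the bent pin lies flat (within 11 degrees) on the floor of the reject tray, inside its walls; both are at rest and released (all of step 2 and x of bent_pin in the frame of reject_tray between -0.05 and 0.05 m and y of bent_pin in the frame of reject_tray between -0.08 and 0.08 m and z of bent_pin in the frame of reject_tray below 0.024 m and angle between bent_pin's own z axis and vertical between 1.37 and 1.77 rad and linear speed of bent_pin below 0.02 m/s and contact force between bent_pin and reject_tray above 0.5 N); the robot touches nothing.
It also fails if it takes over 54 s, if anything falls off the work surface, if the arm or the gripper's body presses on something with over 40 N, if the wrist force passes 120 N, or if a joint passes its speed limit or range.

## Working session

There is one attempt and no reset: what is moved stays moved. The work goes in short steps, Python scripts to look and compute and a tool call to move; the robot and the scene stay as the last step left them, time stands still between calls to the robot, and variables do not carry over. Pictures are saved under pics/ and viewed, at most 10 in all, crops included, and the job is handed in when it is done.

Besides the shell and the picture viewer there is one more tool, called after ">>>" as name([rows], argument=value, ...), one row to a line, values as JSON. move_arm: Moves the arm, as the interface text tells. Its arguments: {"type":"object","properties":{"increments":{"type":"array"}},"required":["increments"]}

```bash
mkdir -p pics
cat > h.py <<'E'
import numpy as np, cv2
from rig import bot
def cam(n):
    m=bot.camera_model(n); R=cv2.Rodrigues(np.array(m["rvec"],float))[0]
    return np.array(m["intrinsics"]),np.array(m["D"],float),R,np.array(m["tvec"],float).ravel()
def towld(p,n):
    K,D,R,t=cam(n); return R.T@(np.array(p)-t)
def cloud(n,depth,mask):
    K,D,R,t=cam(n); v,u=np.nonzero(mask&(depth>0))
    q=cv2.undistortPoints(np.stack([u,v],1).astype(np.float64)[:,None],K,D)[:,0]
    z=depth[v,u][:,None]; return (np.hstack([q*z,z])-t)@R
E
python3 - <<'E'
from h import *
for n in ("top","scene"):
    im,d=bot.capture(n); cv2.imwrite(f"pics/{n}0.png",im[:,:,::-1]); np.savez(f"{n}0.npz",d=d)
    for l in ("straight_pin","bent_pin","roll_plate","reject_tray"):
        for r in bot.trace(l,n)[:3]:
            m=r["mask"]; P=cloud(n,d,m)
            v,u=np.nonzero(m)
            rr=cv2.minAreaRect(P[:,:2].astype(np.float32)) if len(P)>5 else None
            print(n,l,round(r["conf"],2),m.sum(),"px",u.mean().round(),v.mean().round(),"med",np.median(P,0).round(4) if len(P) else None, "z",np.percentile(P[:,2],[5,95]).round(3) if len(P) else None,"rect",rr)
            np.save(f"{n}_{l}_{round(r['conf'],2)}.npy",m)
print(bot.read_state())
E
```

```text
top straight_pin 0.97 411 px 185.0 236.0 med [0.4188 0.2544 0.0165] z [0.009 0.02 ] rect ((0.41652408242225647, 0.2571493983268738), (0.1193130686879158, 0.019818853586912155), 8.897726058959961)
top bent_pin 0.82 391 px 246.0 234.0 med [0.4226 0.1217 0.0169] z [0.013 0.02 ] rect ((0.42860719561576843, 0.12259573489427567), (0.12028239667415619, 0.02108430676162243), 3.439875364303589)
top roll_plate 0.73 6803 px 346.0 202.0 med [ 0.5006 -0.0966  0.0218] z [0.015 0.03 ] rect ((0.5051435232162476, -0.10166819393634796), (0.2193114012479782, 0.1668432205915451), 1.0413657426834106)
top reject_tray 0.55 3482 px 216.0 136.0 med [0.6456 0.197  0.0057] z [0.003 0.025] rect ((0.6427978277206421, 0.19548627734184265), (0.10637431591749191, 0.16437894105911255), 0.7407168745994568)
scene straight_pin 0.77 669 px 368.0 274.0 med [0.417  0.2586 0.0156] z [0.01  0.019] rect ((0.41584229469299316, 0.2557904124259949), (0.12451226264238358, 0.02063237689435482), 9.060867309570312)
scene bent_pin 0.84 525 px 321.0 220.0 med [0.43   0.1274 0.0146] z [0.009 0.018] rect ((0.4282180070877075, 0.1265489
[... 571 characters left out ...]
.40529493e-03,
        6.76885572e+01, -1.02258600e+01]), 'qvel': array([-0.07853472, -0.03448399,  0.01563148, -0.01051532, -0.06233585,
        0.02550919]), 'tau': array([-7.97856610e-04, -4.39603293e+01, -1.76791531e+01,  6.33474835e-02,
        5.14490507e-02, -4.13494536e-05]), 'position': array([0.21529881, 0.5866848 , 0.22250994]), 'tcp_rot': array([[-9.38739858e-01,  3.44626571e-01, -8.03608841e-05],
       [ 3.44626576e-01,  9.38739857e-01, -6.02744398e-05],
       [ 5.46657914e-05, -8.42765154e-05, -9.99999995e-01]]), 'force': array([-1.12131781,  0.15151063,  0.00868183]), 'moment': array([-0.0374009 ,  0.03454734,  0.00160023]), 'grasp_force': 0.0, 'opening': 0.9977567341024997}
```

View pics/top0.png

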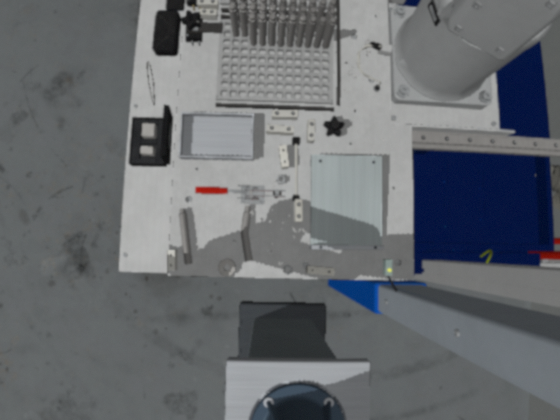

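View pics/scene0.png

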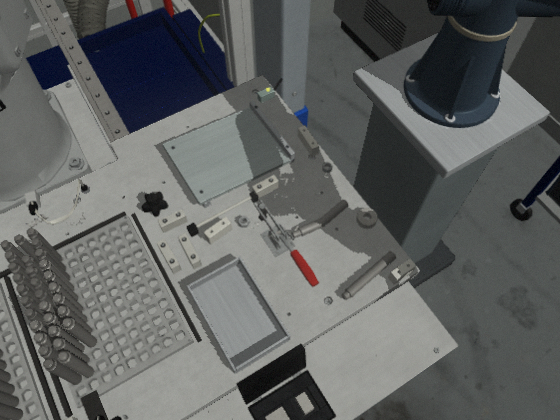

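The top view shows the straight pin at (186,236), the bent pin at (247,234), the tray at (217,136), the plate at (346,200) and the clamp with its red handle at (210–300,190). In the scene view the straight pin is at (368,274), the bent pin at (321,220), and the plate's stop bar at (272,130), on the robot's side.

Run:
```python
from h import *
import glob
for n in ("top","scene"):
    d=np.load(f"{n}0.npz")["d"]
    for l in ("straight_pin","bent_pin","roll_plate","reject_tray"):
        P=cloud(n,d,np.load(sorted(glob.glob(f"{n}_{l}_*.npy"))[-1]))
        print(n,l,"x",np.percentile(P[:,0],[.5,99.5]).round(4),"y",np.percentile(P[:,1],[.5,99.5]).round(4))
        if "pin" in l:
            for a in np.arange(.34,.5,.015):
                s=P[(P[:,0]>=a)&(P[:,0]<a+.015)]
                if len(s)>5: print("  %.3f ymid %.4f w %.4f zmax %.4f n%d"%(s[:,0].mean(),(np.percentile(s[:,1],3)+np.percentile(s[:,1],97))/2,np.ptp(s[:,1]),np.percentile(s[:,2],95),len(s)))
        if l=="roll_plate":
            for a in np.arange(.38,.64,.02):
                s=P[(P[:,0]>=a)&(P[:,0]<a+.02)]
                if len(s)>5: print("  x%.3f z med %.4f max %.4f"%(a+.01,np.median(s[:,2]),np.percentile(s[:,2],97)))
    P=cloud(n,d,np.ones_like(d,bool))
    P=P[(P[:,0]>.33)&(P[:,0]<.75)&(P[:,1]>-.25)&(P[:,1]<.36)&(P[:,2]<.2)]
    H=np.zeros((14,21))
    np.maximum.at(H,(((P[:,0]-.33)/.03).astype(int).clip(0,13),((.36-P[:,1])/.03).astype(int).clip(0,20)),P[:,2]*1000)
    print("heights mm rows x=.33+.03i; cols y=.36-.03j");print(H.astype(int))
```

```text
top straight_pin x [0.3587 0.4752] y [0.2398 0.2703]
  0.364 ymid 0.2483 w 0.0205 zmax 0.0198 n46
  0.378 ymid 0.2485 w 0.0178 zmax 0.0189 n51
  0.393 ymid 0.2508 w 0.0153 zmax 0.0192 n49
  0.408 ymid 0.2529 w 0.0151 zmax 0.0197 n48
  0.423 ymid 0.2561 w 0.0153 zmax 0.0208 n52
  0.438 ymid 0.2588 w 0.0190 zmax 0.0195 n60
  0.452 ymid 0.2611 w 0.0204 zmax 0.0198 n55
  0.466 ymid 0.2627 w 0.0162 zmax 0.0197 n43
top bent_pin x [0.3689 0.4885] y [0.1092 0.1328]
  0.377 ymid 0.1169 w 0.0161 zmax 0.0192 n53
  0.393 ymid 0.1196 w 0.0208 zmax 0.0196 n57
  0.407 ymid 0.1222 w 0.0161 zmax 0.0190 n55
  0.423 ymid 0.1249 w 0.0157 zmax 0.0197 n52
  0.438 ymid 0.1253 w 0.0153 zmax 0.0200 n48
  0.453 ymid 0.1227 w 0.0150 zmax 0.0199 n45
  0.467 ymid 0.1223 w 0.0152 zmax 0.0192 n43
  0.482 ymid 0.1214 w 0.0091 zmax 0.0174 n33
top roll_plate x [0.3968 0.6065] y [-0.178 -0.018]
  x0.390 z med 0.0300 max 0.0332
  x0.410 z med 0.0165 max 0.0333
  x0.430 z med 0.0163 max 0.0193
  x0.450 z med 0.0178 max 0.0207
  x0.470 z med 0.0191 max 0.0219
  x0.490 z med 0.0206 max 0.0233
  x0.510 z med 0.0219 max 0.0
[... 2834 characters left out ...]
10  2  4 12 17 18 19 18 18 18  2  3  2]
 [ 0  0 16 20  4  2  3 19 14  3  4 29 20 20 20 20 21 21  2  3  3]
 [ 0  0  4  3 53 54 53 45 43 39 37 30 22 23 22 23 23 22  2  2  3]
 [ 0  0  4  3 57 56 53 46 46 50 49 21 24 24 25 25 25 25  2  2  2]
 [ 0  0  4  3  5  3  2  2  3 10 13 19 27 27 27 27 26 27  4  3  2]
 [ 0 49 25 28 26 26 25 26 26  3 28 18 29 29 29 30 29 28  3  3  3]
 [ 0 50 26  9  8  8  7 25 26  3 28 19 28 28 28 28 29 28  2  4  3]
 [ 0 55 26  6  8  7  7 25 26 29 28 26 29 19 20  2  2  3  3  4  2]
 [ 0 49 26 22 22 24 22 25 26 29 29 26 30 36 35  3  2  2  3  2  3]
 [ 0 50 25 27 26 27 26 26 25 32 30 30 13 14 19  3  4  2  2  2  1]
 [ 0  0  3  3  3 25 27 26 25 26 27 26 25 25 23  3  2  2  3  4  5]]
```

```bash
cat > plan.py <<'E'
import sys, json
from h import *
# plan.py x y z(m) yaw(deg, world heading of the tool y axis) n grip
x,y,z,yaw,n,grip=map(float,sys.argv[1:7]); n=int(n)
s=bot.read_state(); R=s["tcp_rot"]; p=np.array(s["position"])*1000; T=np.array([x,y,z])*1000
a0=np.degrees(np.arctan2(R[1,1],R[0,1])); da=(yaw-a0+180)%360-180
if len(sys.argv)>7: da=float(sys.argv[7])
print("from",p.round(1),a0.round(2),"turn",da.round(2) if n else 0,"t",round(s["time_s"],2))
roll=round(-np.radians(da)/n,3); a=np.radians(a0); rows=[]
for i in range(n):
    ex=np.array([np.sin(a),-np.cos(a),0]); ey=np.array([np.cos(a),np.sin(a),0]); ez=np.array([0,0,-1])
    M=np.stack([ex,ey,ez]); M=-M if 0 else M
    if i==0 and M[0]@R[:,0]<.9: print("axes?",R)
    st=np.round(M@((T-p)/(n-i)),1); p=p+M.T@st; a-=roll
    rows.append({"xyz":st.tolist(),"roll":roll,"grip":grip})
for i in range(0,n,5): print(json.dumps(rows[i:i+5]))
E
python3 plan.py .4165 .256 .10 98.7 10 55
```

```text
from [215.3 586.7 222.5] 69.84 turn 28.86 t 0.5
axes? [[-9.38739858e-01  3.44626571e-01 -8.03608841e-05]
 [ 3.44626576e-01  9.38739857e-01 -6.02744398e-05]
 [ 5.46657914e-05 -8.42765154e-05 -9.99999995e-01]]
[{"xyz": [30.3, -24.1, 12.3], "roll": -0.05, "grip": 55.0}, {"xyz": [29.0, -25.6, 12.2], "roll": -0.05, "grip": 55.0}, {"xyz": [27.7, -27.0, 12.3], "roll": -0.05, "grip": 55.0}, {"xyz": [26.3, -28.4, 12.2], "roll": -0.05, "grip": 55.0}, {"xyz": [24.9, -29.6, 12.3], "roll": -0.05, "grip": 55.0}]
[{"xyz": [23.4, -30.9, 12.2], "roll": -0.05, "grip": 55.0}, {"xyz": [21.8, -32.0, 12.3], "roll": -0.05, "grip": 55.0}, {"xyz": [20.2, -33.0, 12.2], "roll": -0.05, "grip": 55.0}, {"xyz": [18.5, -34.0, 12.3], "roll": -0.05, "grip": 55.0}, {"xyz": [16.8, -34.9, 12.2], "roll": -0.05, "grip": 55.0}]
```

```bash
sed -i 's/\[np.sin(a),-np.cos(a),0\]/[-np.sin(a),np.cos(a),0]/; s/ M=-M if 0 else M//; s/np.stack(\[ex,ey,ez\]);/np.stack([ex,ey,ez])/' plan.py; python3 plan.py .4165 .256 .10 98.7 10 55
```

```text
from [215.3 586.7 222.5] 69.84 turn 28.86 t 0.5
[{"xyz": [-30.3, -24.1, 12.3], "roll": -0.05, "grip": 55.0}, {"xyz": [-29.0, -25.6, 12.2], "roll": -0.05, "grip": 55.0}, {"xyz": [-27.7, -27.0, 12.3], "roll": -0.05, "grip": 55.0}, {"xyz": [-26.3, -28.4, 12.2], "roll": -0.05, "grip": 55.0}, {"xyz": [-24.9, -29.6, 12.3], "roll": -0.05, "grip": 55.0}]
[{"xyz": [-23.4, -30.9, 12.2], "roll": -0.05, "grip": 55.0}, {"xyz": [-21.8, -32.0, 12.3], "roll": -0.05, "grip": 55.0}, {"xyz": [-20.2, -33.0, 12.2], "roll": -0.05, "grip": 55.0}, {"xyz": [-18.5, -34.0, 12.3], "roll": -0.05, "grip": 55.0}, {"xyz": [-16.8, -34.9, 12.2], "roll": -0.05, "grip": 55.0}]
```

>>> move_arm([
  {"xyz": [-30, -24, 12], "roll": -0.05, "grip": 55},
  {"xyz": [-29, -26, 12], "roll": -0.05, "grip": 55},
  {"xyz": [-28, -27, 12], "roll": -0.05, "grip": 55},
  {"xyz": [-26, -28, 12], "roll": -0.05, "grip": 55},
  {"xyz": [-25, -30, 12], "roll": -0.05, "grip": 55},
])

```text
time_s: 0.92
position: [0.3162, 0.42, 0.1624]
tcp_rot: [[-0.995, 0.098, 0.001], [0.098, 0.995, 0.001], [-0.001, 0.001, -1.0]]
force: [1.4, -0.3, -0.2]
opening: 0.708
grasp_force: 0.0
```

>>> move_arm([
  {"xyz": [-23, -31, 12], "roll": -0.05, "grip": 55},
  {"xyz": [-22, -32, 12], "roll": -0.05, "grip": 55},
  {"xyz": [-20, -33, 12], "roll": -0.05, "grip": 55},
  {"xyz": [-18, -34, 12], "roll": -0.05, "grip": 55},
  {"xyz": [-17, -35, 12], "roll": -0.05, "grip": 55},
])

```text
time_s: 1.33
position: [0.4165, 0.2541, 0.1023]
tcp_rot: [[-0.989, -0.15, 0.001], [-0.15, 0.989, 0.0], [-0.001, 0.0, -1.0]]
force: [1.2, 0.8, -0.0]
opening: 0.559
grasp_force: 0.0
```

>>> move_arm([
  {"xyz": [0, 0, 0], "roll": 0, "grip": 55},
  {"xyz": [0, 0, 0], "roll": 0, "grip": 55},
])

```text
time_s: 1.5
position: [0.4168, 0.2538, 0.1021]
tcp_rot: [[-0.99, -0.142, -0.001], [-0.142, 0.99, -0.0], [0.001, -0.0, -1.0]]
force: [-0.4, -0.3, -0.2]
opening: 0.553
grasp_force: 0.0
```

```bash
python3 plan.py .4165 .256 .004 98.7 5 55
```

```text
from [416.8 253.8 102.1] 98.17 turn 0.53 t 1.5
[{"xyz": [-0.0, 0.4, 19.6], "roll": -0.002, "grip": 55.0}, {"xyz": [-0.0, 0.4, 19.6], "roll": -0.002, "grip": 55.0}, {"xyz": [-0.0, 0.5, 19.6], "roll": -0.002, "grip": 55.0}, {"xyz": [-0.0, 0.4, 19.6], "roll": -0.002, "grip": 55.0}, {"xyz": [-0.0, 0.5, 19.7], "roll": -0.002, "grip": 55.0}]
```

>>> move_arm([
  {"xyz": [0, 1, 25], "roll": -0.01, "grip": 55},
  {"xyz": [0, 1, 25], "roll": 0, "grip": 55},
  {"xyz": [0, 0, 20], "roll": 0, "grip": 55},
  {"xyz": [0, 0, 15], "roll": 0, "grip": 55},
  {"xyz": [0, 0, 13], "roll": 0, "grip": 55},
])

```text
time_s: 1.92
position: [0.4144, 0.259, 0.0039]
tcp_rot: [[-0.987, -0.159, -0.0], [-0.159, 0.987, 0.0], [0.0, 0.0, -1.0]]
force: [0.4, 1.0, 0.2]
opening: 0.55
grasp_force: 0.0
```

>>> move_arm([
  {"xyz": [0, 0, 0], "roll": 0, "grip": 55},
  {"xyz": [0, 0, 0], "roll": 0, "grip": 5},
  {"xyz": [0, 0, 0], "roll": 0, "grip": 0},
  {"xyz": [0, 0, 0], "roll": 0, "grip": 0},
  {"xyz": [0, 0, 0], "roll": 0, "grip": 0},
])

```text
time_s: 2.33
position: [0.4158, 0.2581, 0.0055]
tcp_rot: [[-0.987, -0.158, 0.002], [-0.158, 0.987, 0.001], [-0.002, 0.0, -1.0]]
force: [0.1, -0.2, 0.2]
opening: 0.331
grasp_force: 0.0
```

>>> move_arm([
  {"xyz": [0, 0, 0], "roll": 0, "grip": 0},
  {"xyz": [0, 0, 0], "roll": 0, "grip": 0},
  {"xyz": [0, 0, 0], "roll": 0, "grip": 0},
])

```text
time_s: 2.58
position: [0.4156, 0.2577, 0.0051]
tcp_rot: [[-0.988, -0.157, 0.001], [-0.157, 0.988, 0.0], [-0.001, 0.0, -1.0]]
force: [-0.7, -0.2, 4.6]
opening: 0.191
grasp_force: 30.0
```

>>> move_arm([
  {"xyz": [0, 0, -10], "roll": 0, "grip": 0},
  {"xyz": [0, 0, -30], "roll": 0, "grip": 0},
  {"xyz": [0, 0, -35], "roll": 0, "grip": 0},
  {"xyz": [0, 0, -35], "roll": 0, "grip": 0},
  {"xyz": [0, 0, -15], "roll": 0, "grip": 0},
])

```text
time_s: 3.0
position: [0.4165, 0.2581, 0.1335]
tcp_rot: [[-0.988, -0.158, 0.005], [-0.157, 0.988, 0.002], [-0.005, 0.001, -1.0]]
force: [0.5, -0.5, -2.2]
opening: 0.184
grasp_force: 30.0
```

```bash
python3 plan.py .557 -.097 .10 0.5 15 0
```

```text
from [416.5 258.1 133.5] 99.06 turn -98.56 t 3.0
[{"xyz": [-5.5, -24.9, 2.2], "roll": 0.115, "grip": 0.0}, {"xyz": [-8.3, -24.0, 2.2], "roll": 0.115, "grip": 0.0}, {"xyz": [-11.0, -22.9, 2.2], "roll": 0.115, "grip": 0.0}, {"xyz": [-13.6, -21.5, 2.2], "roll": 0.115, "grip": 0.0}, {"xyz": [-16.0, -19.8, 2.2], "roll": 0.115, "grip": 0.0}]
[{"xyz": [-18.2, -17.9, 2.2], "roll": 0.115, "grip": 0.0}, {"xyz": [-20.1, -15.7, 2.3], "roll": 0.115, "grip": 0.0}, {"xyz": [-21.7, -13.2, 2.2], "roll": 0.115, "grip": 0.0}, {"xyz": [-23.1, -10.7, 2.3], "roll": 0.115, "grip": 0.0}, {"xyz": [-24.2, -7.9, 2.2], "roll": 0.115, "grip": 0.0}]
[{"xyz": [-24.9, -5.1, 2.3], "roll": 0.115, "grip": 0.0}, {"xyz": [-25.4, -2.2, 2.2], "roll": 0.115, "grip": 0.0}, {"xyz": [-25.5, 0.7, 2.3], "roll": 0.115, "grip": 0.0}, {"xyz": [-25.2, 3.6, 2.2], "roll": 0.115, "grip": 0.0}, {"xyz": [-24.6, 6.5, 2.3], "roll": 0.115, "grip": 0.0}]
```

>>> move_arm([
  {"xyz": [-5.5, -25, 2], "roll": 0.115, "grip": 0},
  {"xyz": [-8, -24, 2], "roll": 0.115, "grip": 0},
  {"xyz": [-11, -23, 2], "roll": 0.115, "grip": 0},
  {"xyz": [-13.5, -21.5, 2], "roll": 0.115, "grip": 0},
  {"xyz": [-16, -20, 2], "roll": 0.115, "grip": 0},
])

```text
time_s: 3.42
position: [0.4612, 0.1379, 0.1199]
tcp_rot: [[-0.912, 0.41, -0.001], [0.41, 0.912, -0.0], [0.0, -0.0, -1.0]]
force: [-0.2, 1.0, -2.5]
opening: 0.183
grasp_force: 30.0
```

>>> move_arm([
  {"xyz": [-18, -18, 2], "roll": 0.115, "grip": 0},
  {"xyz": [-20, -15.5, 2], "roll": 0.115, "grip": 0},
  {"xyz": [-21.5, -13, 2], "roll": 0.115, "grip": 0},
  {"xyz": [-23, -10.5, 2], "roll": 0.115, "grip": 0},
  {"xyz": [-24, -8, 2], "roll": 0.115, "grip": 0},
])

```text
time_s: 3.83
position: [0.5077, 0.0201, 0.1097]
tcp_rot: [[-0.542, 0.84, -0.001], [0.84, 0.542, 0.0], [0.001, -0.001, -1.0]]
force: [0.0, -1.0, -2.4]
opening: 0.192
grasp_force: 30.0
```

>>> move_arm([
  {"xyz": [-25, -5, 2], "roll": 0.115, "grip": 0},
  {"xyz": [-25.5, -2, 2], "roll": 0.115, "grip": 0},
  {"xyz": [-25.5, 0.5, 2], "roll": 0.115, "grip": 0},
  {"xyz": [-25, 3.5, 2], "roll": 0.115, "grip": 0},
  {"xyz": [-24.5, 6.5, 2], "roll": 0.115, "grip": 0},
])

```text
time_s: 4.25
position: [0.5544, -0.098, 0.0996]
tcp_rot: [[0.002, 1.0, -0.001], [1.0, -0.002, 0.001], [0.001, -0.001, -1.0]]
force: [-0.1, 0.2, -1.8]
opening: 0.186
grasp_force: 30.0
```

>>> move_arm([
  {"xyz": [0, 0, 0], "roll": 0, "grip": 0},
  {"xyz": [0, 0, 0], "roll": 0, "grip": 0},
  {"xyz": [0, 0, 0], "roll": 0, "grip": 0},
])

```text
time_s: 4.5
position: [0.5537, -0.0963, 0.0994]
tcp_rot: [[-0.004, 1.0, -0.002], [1.0, 0.004, 0.001], [0.001, -0.002, -1.0]]
force: [-0.7, 0.7, -1.4]
opening: 0.188
grasp_force: 30.0
```

```bash
python3 plan.py .557 -.097 .045 0.5 4 0
python3 - <<'E'
from h import *
out=[]
for n in ("top","scene"):
    im,d=bot.capture(n); P=None
    for l in ("straight_pin",):
        for r in bot.trace(l,n)[:1]:
            P=cloud(n,d,r["mask"]); print(n,r["conf"],cv2.minAreaRect(P[:,:2].astype(np.float32)),np.median(P,0)) if len(P)>5 else 0
    c=(im[90:300,240:450] if n=="top" else im[40:250,120:330])[:,:,::-1]; out.append(cv2.resize(c,(400,400),interpolation=cv2.INTER_CUBIC))
cv2.imwrite("pics/hold.png",np.hstack(out))
E
```

```text
from [553.7 -96.3  99.4] 0.25 turn 0.25 t 4.5
[{"xyz": [-0.2, 0.8, 13.6], "roll": -0.001, "grip": 0.0}, {"xyz": [-0.2, 0.8, 13.6], "roll": -0.001, "grip": 0.0}, {"xyz": [-0.1, 0.9, 13.6], "roll": -0.001, "grip": 0.0}, {"xyz": [-0.2, 0.8, 13.6], "roll": -0.001, "grip": 0.0}]
scene 0.53 ((0.5526472330093384, -0.07174745202064514), (0.07609783858060837, 0.0164345670491457), 88.25043487548828) [ 0.55316874 -0.06389006  0.10919964]
```

View pics/hold.png

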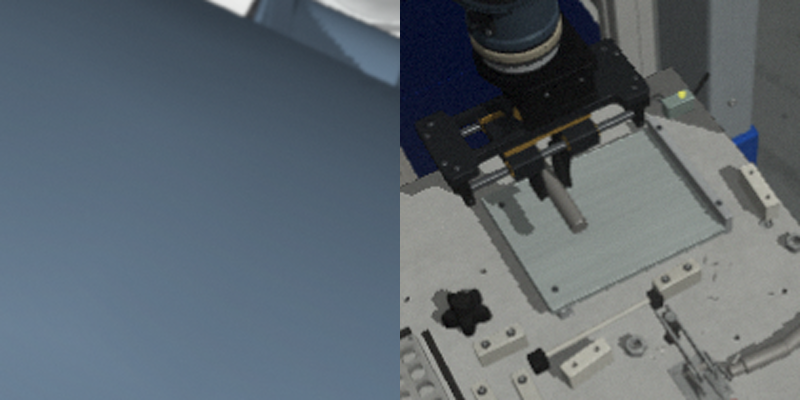

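The pin is held crosswise over the plate: in the right half it runs from (545,180) to (580,225). The arm hides the top view. I'll lower it now.

>>> move_arm([
  {"xyz": [0, 1, 18], "roll": 0, "grip": 0},
  {"xyz": [0, 1, 20], "roll": 0, "grip": 0},
  {"xyz": [0, 1, 18], "roll": 0, "grip": 0},
  {"xyz": [0, 0, 10], "roll": 0, "grip": 0},
  {"xyz": [0, 0, 2], "roll": 0, "grip": 0},
])

```text
time_s: 5.12
position: [0.5564, -0.0957, 0.0298]
tcp_rot: [[-0.005, 1.0, -0.004], [1.0, 0.005, 0.002], [0.002, -0.004, -1.0]]
force: [0.2, 0.1, -2.0]
opening: 0.185
grasp_force: 30.0
```

>>> move_arm([
  {"xyz": [0, 0, 0.5], "roll": 0, "grip": 0},
  {"xyz": [0, 0, 0], "roll": 0, "grip": 0},
  {"xyz": [0, 0, 0], "roll": 0, "grip": 0},
])

```text
time_s: 5.37
position: [0.5586, -0.097, 0.032]
tcp_rot: [[-0.004, 1.0, 0.002], [1.0, 0.004, -0.001], [-0.001, 0.002, -1.0]]
force: [0.6, -0.0, -1.7]
opening: 0.188
grasp_force: 30.0
```

>>> move_arm([
  {"xyz": [0, 0, 1], "roll": 0, "grip": 0},
  {"xyz": [0, 0, 0.5], "roll": 0, "grip": 0},
  {"xyz": [0, 0, 0], "roll": 0, "grip": 0},
])

```text
time_s: 5.62
position: [0.5581, -0.097, 0.03]
tcp_rot: [[-0.004, 1.0, 0.001], [1.0, 0.004, -0.0], [-0.0, 0.001, -1.0]]
force: [-0.1, 0.1, -2.3]
opening: 0.192
grasp_force: 30.0
```

>>> move_arm([
  {"xyz": [0, 0, 0.7], "roll": 0, "grip": 0},
  {"xyz": [0, 0, 0], "roll": 0, "grip": 0},
])

```text
time_s: 5.78
position: [0.5581, -0.097, 0.0291]
tcp_rot: [[-0.004, 1.0, 0.001], [1.0, 0.004, -0.0], [-0.0, 0.001, -1.0]]
force: [-0.6, 0.7, -0.5]
opening: 0.184
grasp_force: 30.0
```

>>> move_arm([
  {"xyz": [0, 0, 0], "roll": 0, "grip": 60},
  {"xyz": [0, 0, 0], "roll": 0, "grip": 60},
  {"xyz": [0, 0, -30], "roll": 0, "grip": 60},
  {"xyz": [0, 0, -40], "roll": 0, "grip": 60},
  {"xyz": [0, 0, -40], "roll": 0, "grip": 60},
])

```text
time_s: 6.2
position: [0.5569, -0.0966, 0.139]
tcp_rot: [[-0.004, 1.0, -0.003], [1.0, 0.004, 0.001], [0.001, -0.003, -1.0]]
force: [0.6, -1.6, -0.6]
opening: 0.479
grasp_force: 0.0
```

```bash
python3 - <<'E'
from h import *
n="scene"; im,d=bot.capture(n)
for r in bot.trace("straight_pin",n)[:1]:
    P=cloud(n,d,r["mask"]); print(r["conf"],cv2.minAreaRect(P[:,:2].astype(np.float32)),np.median(P,0))
cv2.imwrite("pics/rel.png",cv2.resize(im[40:250,120:330,::-1],(500,500)))
E
python3 plan.py .4285 .125 .10 89 16 60
```

```text
0.9 ((0.5485829710960388, -0.09497179836034775), (0.12051667273044586, 0.017753873020410538), 88.75791931152344) [ 0.54973849 -0.08703249  0.03813309]
from [562.5 -98.5 145.2] 0.24 turn 88.76 t 6.3
[{"xyz": [14.0, -8.3, 2.8], "roll": -0.097, "grip": 60.0}, {"xyz": [14.7, -6.9, 2.8], "roll": -0.097, "grip": 60.0}, {"xyz": [15.3, -5.5, 2.8], "roll": -0.097, "grip": 60.0}, {"xyz": [15.8, -4.0, 2.8], "roll": -0.097, "grip": 60.0}, {"xyz": [16.1, -2.4, 2.8], "roll": -0.097, "grip": 60.0}]
[{"xyz": [16.3, -0.8, 2.8], "roll": -0.097, "grip": 60.0}, {"xyz": [16.3, 0.8, 2.8], "roll": -0.097, "grip": 60.0}, {"xyz": [16.1, 2.3, 2.8], "roll": -0.097, "grip": 60.0}, {"xyz": [15.8, 3.9, 2.8], "roll": -0.097, "grip": 60.0}, {"xyz": [15.4, 5.4, 2.9], "roll": -0.097, "grip": 60.0}]
[{"xyz": [14.8, 6.8, 2.8], "roll": -0.097, "grip": 60.0}, {"xyz": [14.0, 8.3, 2.9], "roll": -0.097, "grip": 60.0}, {"xyz": [13.2, 9.6, 2.8], "roll": -0.097, "grip": 60.0}, {"xyz": [12.2, 10.8, 2.9], "roll": -0.097, "grip": 60.0}, {"xyz": [11.1, 11.9, 2.8], "roll": -0.097, "grip": 60.0}]
[{"xyz": [9.9, 13.0, 2.9], "roll": -0.097, "grip": 60.0}]
```

View pics/rel.png

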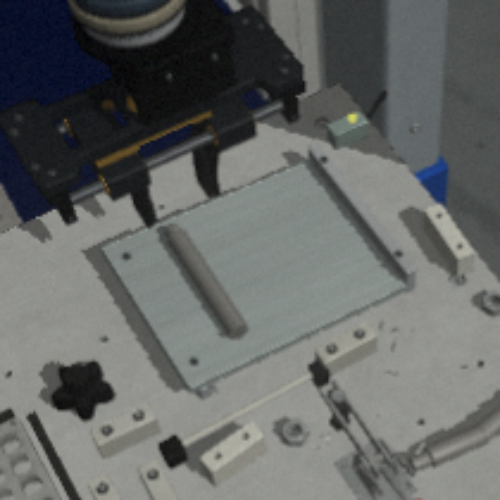

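The pin is released at x≈0.549, lies crosswise on the upper half at crop pixels (170,230)–(235,330), and is free of the fingers. The bent pin is next.

```bash
python3 plan.py .429 .1285 .10 92.2 15 55
```

```text
from [562.5 -98.5 145.2] 0.24 turn 91.96 t 6.3
[{"xyz": [15.2, -8.8, 3.0], "roll": -0.107, "grip": 55.0}, {"xyz": [16.0, -7.2, 3.0], "roll": -0.107, "grip": 55.0}, {"xyz": [16.7, -5.4, 3.0], "roll": -0.107, "grip": 55.0}, {"xyz": [17.2, -3.6, 3.0], "roll": -0.107, "grip": 55.0}, {"xyz": [17.5, -1.7, 3.0], "roll": -0.107, "grip": 55.0}]
[{"xyz": [17.6, 0.1, 3.0], "roll": -0.107, "grip": 55.0}, {"xyz": [17.4, 2.0, 3.0], "roll": -0.107, "grip": 55.0}, {"xyz": [17.1, 3.8, 3.0], "roll": -0.107, "grip": 55.0}, {"xyz": [16.6, 5.7, 3.0], "roll": -0.107, "grip": 55.0}, {"xyz": [15.9, 7.4, 3.0], "roll": -0.107, "grip": 55.0}]
[{"xyz": [15.0, 9.1, 3.0], "roll": -0.107, "grip": 55.0}, {"xyz": [14.0, 10.6, 3.0], "roll": -0.107, "grip": 55.0}, {"xyz": [12.8, 12.0, 3.1], "roll": -0.107, "grip": 55.0}, {"xyz": [11.4, 13.4, 3.0], "roll": -0.107, "grip": 55.0}, {"xyz": [10.0, 14.5, 3.1], "roll": -0.107, "grip": 55.0}]
```

>>> move_arm([
  {"xyz": [15, -9, 3], "roll": -0.107, "grip": 55},
  {"xyz": [16, -7, 3], "roll": -0.107, "grip": 55},
  {"xyz": [16.5, -5.5, 3], "roll": -0.107, "grip": 55},
  {"xyz": [17, -3.5, 3], "roll": -0.107, "grip": 55},
  {"xyz": [17.5, -1.5, 3], "roll": -0.107, "grip": 55},
])

```text
time_s: 6.72
position: [0.5131, -0.021, 0.1234]
tcp_rot: [[-0.518, 0.856, -0.0], [0.856, 0.518, 0.0], [0.0, -0.0, -1.0]]
force: [0.1, -0.1, -0.1]
opening: 0.552
grasp_force: 0.0
```

>>> move_arm([
  {"xyz": [17.5, 0, 3], "roll": -0.107, "grip": 55},
  {"xyz": [17.5, 2, 3], "roll": -0.107, "grip": 55},
  {"xyz": [17, 4, 3], "roll": -0.107, "grip": 55},
  {"xyz": [16.5, 5.5, 3], "roll": -0.107, "grip": 55},
  {"xyz": [16, 7.5, 3], "roll": -0.107, "grip": 55},
])

```text
time_s: 7.13
position: [0.4687, 0.0546, 0.1085]
tcp_rot: [[-0.882, 0.472, -0.0], [0.472, 0.882, -0.0], [0.0, -0.0, -1.0]]
force: [1.0, 0.6, -0.5]
opening: 0.551
grasp_force: 0.0
```

>>> move_arm([
  {"xyz": [15, 9, 3], "roll": -0.107, "grip": 55},
  {"xyz": [14, 10.5, 3], "roll": -0.107, "grip": 55},
  {"xyz": [13, 12, 3], "roll": -0.107, "grip": 55},
  {"xyz": [11.5, 13.5, 3], "roll": -0.107, "grip": 55},
  {"xyz": [10, 14.5, 3], "roll": -0.107, "grip": 55},
])

```text
time_s: 7.55
position: [0.4238, 0.1303, 0.0935]
tcp_rot: [[-0.999, -0.043, -0.0], [-0.043, 0.999, 0.0], [0.0, 0.0, -1.0]]
force: [-0.5, -0.1, 0.5]
opening: 0.553
grasp_force: 0.0
```

>>> move_arm([
  {"xyz": [0, 0, 0], "roll": 0, "grip": 55},
  {"xyz": [0, 0, 0], "roll": 0, "grip": 55},
  {"xyz": [0, 0, 0], "roll": 0, "grip": 55},
])

```text
time_s: 7.8
position: [0.4252, 0.1294, 0.0939]
tcp_rot: [[-0.999, -0.037, 0.001], [-0.037, 0.999, -0.0], [-0.001, -0.0, -1.0]]
force: [0.6, -1.1, -0.6]
opening: 0.551
grasp_force: 0.0
```

```bash
python3 - <<'E'
from h import *
n="scene"; im,d=bot.capture(n)
for l in("straight_pin","bent_pin"):
  for r in bot.trace(l,n)[:1]:
    P=cloud(n,d,r["mask"]); print(l,r["conf"],cv2.minAreaRect(P[:,:2].astype(np.float32)),np.median(P,0))
cv2.imwrite("pics/bent.png",cv2.resize(im[60:300,150:430,::-1],(700,600)))
E
python3 plan.py .429 .1285 .004 92.2 5 55
```

```text
bent_pin 0.88 ((0.4443681240081787, 0.12488968670368195), (0.05291423946619034, 0.0750427395105362), 56.470298767089844) [0.44350719 0.12869572 0.01445614]
from [425.4 129.   94. ] 92.08 turn 0.12 t 7.95
[{"xyz": [-0.7, -0.1, 18.0], "roll": -0.0, "grip": 55.0}, {"xyz": [-0.7, -0.1, 18.0], "roll": -0.0, "grip": 55.0}, {"xyz": [-0.7, -0.1, 18.0], "roll": -0.0, "grip": 55.0}, {"xyz": [-0.8, -0.2, 18.0], "roll": -0.0, "grip": 55.0}, {"xyz": [-0.7, -0.1, 18.0], "roll": -0.0, "grip": 55.0}]
```

View pics/bent.png

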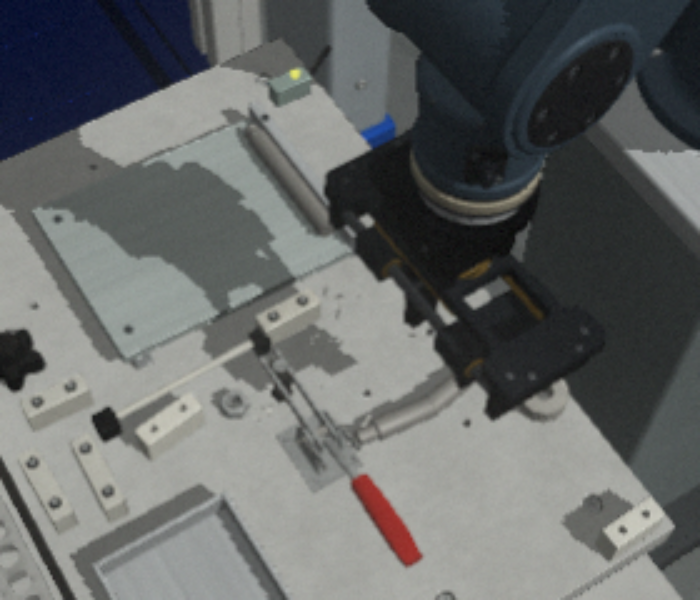

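The straight pin lies along the stop bar, crop pixels (265,145)–(325,225). The bent pin's bend is at (440,390), below the open fingers.

>>> move_arm([
  {"xyz": [-1, 0, 25], "roll": 0, "grip": 55},
  {"xyz": [-1, 0, 25], "roll": 0, "grip": 55},
  {"xyz": [-1, 0, 20], "roll": 0, "grip": 55},
  {"xyz": [-0.5, 0, 14], "roll": 0, "grip": 55},
  {"xyz": [0, 0, 5], "roll": 0, "grip": 55},
])

```text
time_s: 8.37
position: [0.4278, 0.1291, 0.0031]
tcp_rot: [[-0.999, -0.036, -0.002], [-0.036, 0.999, -0.0], [0.002, -0.0, -1.0]]
force: [-0.8, -1.0, 0.3]
opening: 0.553
grasp_force: 0.0
```

>>> move_arm([
  {"xyz": [0, 0, 0], "roll": 0, "grip": 0},
  {"xyz": [0, 0, 0], "roll": 0, "grip": 0},
  {"xyz": [0, 0, 0], "roll": 0, "grip": 0},
  {"xyz": [0, 0, 0], "roll": 0, "grip": 0},
  {"xyz": [0, 0, 0], "roll": 0, "grip": 0},
])

```text
time_s: 8.78
position: [0.4285, 0.1297, 0.0057]
tcp_rot: [[-0.999, -0.038, 0.002], [-0.038, 0.999, -0.0], [-0.002, -0.0, -1.0]]
force: [0.4, -0.9, 0.7]
opening: 0.257
grasp_force: 0.6
```

>>> move_arm([
  {"xyz": [0, 0, 0], "roll": 0, "grip": 0},
  {"xyz": [0, 0, 0], "roll": 0, "grip": 0},
  {"xyz": [0, 0, 0], "roll": 0, "grip": 0},
  {"xyz": [0, 0, 0], "roll": 0, "grip": 0},
])

```text
time_s: 9.12
position: [0.4284, 0.1297, 0.0056]
tcp_rot: [[-0.999, -0.038, 0.002], [-0.038, 0.999, -0.0], [-0.002, -0.0, -1.0]]
force: [0.8, -1.5, 5.6]
opening: 0.188
grasp_force: 29.6
```

>>> move_arm([
  {"xyz": [0, 0, -10], "roll": 0, "grip": 0},
  {"xyz": [0, 0, -25], "roll": 0, "grip": 0},
  {"xyz": [0, 0, -35], "roll": 0, "grip": 0},
  {"xyz": [0, 0, -35], "roll": 0, "grip": 0},
  {"xyz": [0, 0, -15], "roll": 0, "grip": 0},
])

```text
time_s: 9.53
position: [0.4289, 0.13, 0.128]
tcp_rot: [[-0.999, -0.038, 0.005], [-0.038, 0.999, 0.0], [-0.005, 0.0, -1.0]]
force: [0.9, 0.2, -2.1]
opening: 0.19
grasp_force: 29.6
```

```bash
python3 plan.py .646 .1975 .10 0 15 0
```

```text
from [428.9 130.  128. ] 92.2 turn -92.2 t 9.53
[{"xyz": [-14.6, 3.9, 1.9], "roll": 0.107, "grip": 0.0}, {"xyz": [-14.1, 5.5, 1.9], "roll": 0.107, "grip": 0.0}, {"xyz": [-13.5, 7.0, 1.9], "roll": 0.107, "grip": 0.0}, {"xyz": [-12.6, 8.4, 1.9], "roll": 0.107, "grip": 0.0}, {"xyz": [-11.7, 9.7, 1.9], "roll": 0.107, "grip": 0.0}]
[{"xyz": [-10.6, 10.8, 1.9], "roll": 0.107, "grip": 0.0}, {"xyz": [-9.4, 11.9, 1.8], "roll": 0.107, "grip": 0.0}, {"xyz": [-8.0, 12.8, 1.9], "roll": 0.107, "grip": 0.0}, {"xyz": [-6.6, 13.6, 1.8], "roll": 0.107, "grip": 0.0}, {"xyz": [-5.1, 14.3, 1.9], "roll": 0.107, "grip": 0.0}]
[{"xyz": [-3.6, 14.7, 1.8], "roll": 0.107, "grip": 0.0}, {"xyz": [-2.0, 15.0, 1.9], "roll": 0.107, "grip": 0.0}, {"xyz": [-0.4, 15.2, 1.8], "roll": 0.107, "grip": 0.0}, {"xyz": [1.3, 15.1, 1.9], "roll": 0.107, "grip": 0.0}, {"xyz": [2.9, 14.9, 1.8], "roll": 0.107, "grip": 0.0}]
```

>>> move_arm([
  {"xyz": [-14.5, 4, 1], "roll": 0.107, "grip": 0},
  {"xyz": [-14, 5.5, 1], "roll": 0.107, "grip": 0},
  {"xyz": [-13.5, 7, 1], "roll": 0.107, "grip": 0},
  {"xyz": [-12.5, 8.5, 1], "roll": 0.107, "grip": 0},
  {"xyz": [-11.5, 9.5, 1], "roll": 0.107, "grip": 0},
])

```text
time_s: 9.95
position: [0.4996, 0.1528, 0.1197]
tcp_rot: [[-0.877, 0.481, -0.001], [0.481, 0.877, 0.0], [0.001, -0.0, -1.0]]
force: [0.3, 0.8, -2.1]
opening: 0.19
grasp_force: 29.6
```

>>> move_arm([
  {"xyz": [-10.5, 11, 1], "roll": 0.107, "grip": 0},
  {"xyz": [-9.5, 12, 1], "roll": 0.107, "grip": 0},
  {"xyz": [-8, 13, 1], "roll": 0.107, "grip": 0},
  {"xyz": [-6.5, 13.5, 1], "roll": 0.107, "grip": 0},
  {"xyz": [-5, 14.5, 1], "roll": 0.107, "grip": 0},
])

```text
time_s: 10.37
position: [0.5718, 0.1757, 0.1142]
tcp_rot: [[-0.509, 0.861, -0.002], [0.861, 0.509, -0.0], [0.001, -0.002, -1.0]]
force: [1.0, -0.1, -2.6]
opening: 0.186
grasp_force: 29.6
```

>>> move_arm([
  {"xyz": [-3.5, 14.5, 2], "roll": 0.107, "grip": 0},
  {"xyz": [-2, 15, 2], "roll": 0.107, "grip": 0},
  {"xyz": [-0.5, 15, 2], "roll": 0.107, "grip": 0},
  {"xyz": [1.5, 15, 2], "roll": 0.107, "grip": 0},
  {"xyz": [3, 15, 2], "roll": 0.107, "grip": 0},
])

```text
time_s: 10.78
position: [0.6436, 0.1983, 0.1038]
tcp_rot: [[0.001, 1.0, -0.002], [1.0, -0.001, -0.0], [-0.0, -0.002, -1.0]]
force: [-0.1, 0.7, -2.3]
opening: 0.189
grasp_force: 29.6
```

>>> move_arm([
  {"xyz": [0, 0, 0], "roll": 0, "grip": 0},
  {"xyz": [0, 0, 0], "roll": 0, "grip": 0},
  {"xyz": [0, 0, 0], "roll": 0, "grip": 0},
])

```text
time_s: 11.03
position: [0.6424, 0.1978, 0.104]
tcp_rot: [[-0.006, 1.0, -0.003], [1.0, 0.006, -0.0], [-0.0, -0.003, -1.0]]
force: [0.1, 0.2, -1.8]
opening: 0.188
grasp_force: 29.6
```

```bash
python3 plan.py .646 .1975 .0115 0 5 0
python3 - <<'E'
from h import *
n="scene"; im,d=bot.capture(n)
cv2.imwrite("pics/tray.png",cv2.resize(im[180:390,130:340,::-1],(500,500)))
E
```

```text
from [642.4 197.8 104. ] 0.34 turn -0.34 t 11.03
[{"xyz": [-0.1, 0.7, 18.5], "roll": 0.001, "grip": 0.0}, {"xyz": [-0.1, 0.7, 18.5], "roll": 0.001, "grip": 0.0}, {"xyz": [-0.0, 0.7, 18.5], "roll": 0.001, "grip": 0.0}, {"xyz": [-0.1, 0.8, 18.5], "roll": 0.001, "grip": 0.0}, {"xyz": [-0.0, 0.7, 18.5], "roll": 0.001, "grip": 0.0}]
```

View pics/tray.png

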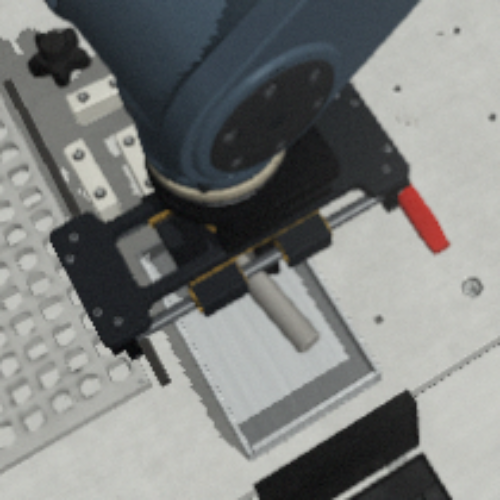

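The bent pin is held over the tray along its length; its free end shows at (305,335), inside the walls. I'll lower it.

>>> move_arm([
  {"xyz": [0, 1.5, 25], "roll": 0, "grip": 0},
  {"xyz": [0, 1, 25], "roll": 0, "grip": 0},
  {"xyz": [0, 1, 22], "roll": 0, "grip": 0},
  {"xyz": [0, 0, 14], "roll": 0, "grip": 0},
  {"xyz": [0, 0, 5], "roll": 0, "grip": 0},
])

```text
time_s: 11.5
position: [0.645, 0.1975, 0.0112]
tcp_rot: [[-0.004, 1.0, -0.006], [1.0, 0.004, -0.001], [-0.001, -0.006, -1.0]]
force: [-0.9, -0.0, -1.6]
opening: 0.188
grasp_force: 29.6
```

>>> move_arm([
  {"xyz": [0, 0, 0.5], "roll": 0, "grip": 0},
  {"xyz": [0, 0, 0], "roll": 0, "grip": 0},
  {"xyz": [0, 0, 0], "roll": 0, "grip": 0},
])

```text
time_s: 11.75
position: [0.6488, 0.1982, 0.0148]
tcp_rot: [[-0.004, 1.0, 0.003], [1.0, 0.004, 0.0], [0.0, 0.003, -1.0]]
force: [0.7, -1.0, -2.4]
opening: 0.19
grasp_force: 29.6
```

Contact is expected at z≈0.0097.

>>> move_arm([
  {"xyz": [0, -1, 2], "roll": 0, "grip": 0},
  {"xyz": [0, -1, 1.5], "roll": 0, "grip": 0},
  {"xyz": [0, 0, 0.5], "roll": 0, "grip": 0},
  {"xyz": [0, 0, 0], "roll": 0, "grip": 0},
  {"xyz": [0, 0, 0], "roll": 0, "grip": 0},
])

```text
time_s: 12.17
position: [0.6456, 0.1981, 0.0098]
tcp_rot: [[-0.004, 1.0, -0.0], [1.0, 0.004, 0.0], [0.0, -0.0, -1.0]]
force: [-0.5, 0.5, 0.8]
opening: 0.186
grasp_force: 29.6
```

Touching. I'll release, let it settle, then rise.

>>> move_arm([
  {"xyz": [0, 0, 0], "roll": 0, "grip": 45},
  {"xyz": [0, 0, 0], "roll": 0, "grip": 45},
  {"xyz": [0, 0, 0], "roll": 0, "grip": 45},
  {"xyz": [0, 0, 0], "roll": 0, "grip": 45},
  {"xyz": [0, 0, 0], "roll": 0, "grip": 45},
])

```text
time_s: 12.58
position: [0.646, 0.198, 0.0095]
tcp_rot: [[-0.004, 1.0, 0.001], [1.0, 0.004, 0.0], [0.0, 0.001, -1.0]]
force: [0.3, -0.6, -0.3]
opening: 0.427
grasp_force: 0.0
```

>>> move_arm([
  {"xyz": [0, 0, -10], "roll": 0, "grip": 45},
  {"xyz": [0, 0, -30], "roll": 0, "grip": 45},
  {"xyz": [0, 0, -40], "roll": 0, "grip": 45},
  {"xyz": [0, 0, -40], "roll": 0, "grip": 45},
  {"xyz": [0, 0, -30], "roll": 0, "grip": 45},
])

```text
time_s: 13.0
position: [0.6468, 0.1982, 0.1635]
tcp_rot: [[-0.004, 1.0, 0.004], [1.0, 0.004, 0.001], [0.001, 0.004, -1.0]]
force: [0.6, 0.4, 0.6]
opening: 0.447
grasp_force: 0.0
```

>>> move_arm([
  {"xyz": [0, 0, 0], "roll": 0, "grip": 45},
  {"xyz": [0, 0, 0], "roll": 0, "grip": 45},
  {"xyz": [0, 0, 0], "roll": 0, "grip": 45},
])

```text
time_s: 13.25
position: [0.6451, 0.1979, 0.1595]
tcp_rot: [[-0.004, 1.0, -0.001], [1.0, 0.004, -0.0], [-0.0, -0.001, -1.0]]
force: [0.3, -0.1, 0.6]
opening: 0.451
grasp_force: 0.0
```

Run:
```python
from h import *
n="scene"; im,d=bot.capture(n)
for l in("straight_pin","bent_pin"):
  for r in bot.trace(l,n)[:1]:
    P=cloud(n,d,r["mask"]); print(l,r["conf"],cv2.minAreaRect(P[:,:2].astype(np.float32)),np.median(P,0),np.percentile(P[:,2],[5,95]))
cv2.imwrite("pics/end.png",im[:,:,::-1])
```

```text
bent_pin 0.73 ((0.6463921666145325, 0.20154036581516266), (0.03407950699329376, 0.12023111432790756), 0.7509795427322388) [0.64131368 0.20554752 0.01906837] [0.00478915 0.02242659]
```

View pics/end.png

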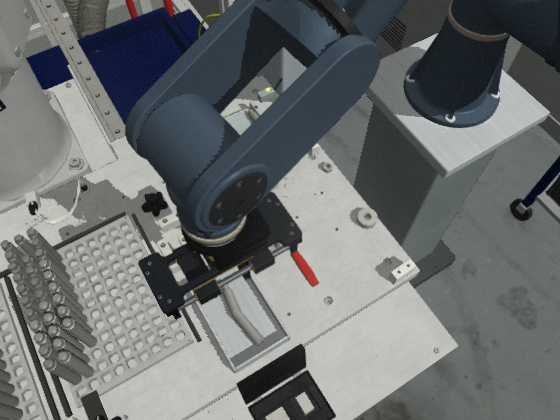

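The bent pin lies flat inside the tray, (225,285)–(262,340). The arm covers most of the straight pin, so I'll check it from the top before handing in.

Run:
```python
from h import *
ok=False
im,d=bot.capture("top")
for r in bot.trace("straight_pin","top")[:1]:
    P=cloud("top",d,r["mask"]); c,s,a=cv2.minAreaRect(P[:,:2].astype(np.float32)); print(r["conf"],c,s,a,np.median(P,0))
    ok=abs(c[0]-.4155)<.012 and abs(c[1]+.097)<.03
if ok: print(bot.hand_in())
```

>>> move_arm([
  {"xyz": [30, -15, -10], "roll": 0, "grip": 45},
  {"xyz": [30, -15, -10], "roll": 0, "grip": 45},
  {"xyz": [30, -15, -10], "roll": 0, "grip": 45},
  {"xyz": [30, -15, 0], "roll": 0, "grip": 45},
  {"xyz": [20, -15, 0], "roll": 0, "grip": 45},
])

```text
time_s: 13.92
position: [0.5695, 0.3403, 0.1893]
tcp_rot: [[-0.005, 1.0, 0.001], [1.0, 0.005, 0.001], [0.001, 0.001, -1.0]]
force: [0.2, -0.0, 0.9]
opening: 0.448
grasp_force: 0.0
```

>>> move_arm([
  {"xyz": [0, 0, 0], "roll": 0, "grip": 45},
  {"xyz": [0, 0, 0], "roll": 0, "grip": 45},
  {"xyz": [0, 0, 0], "roll": 0, "grip": 45},
  {"xyz": [0, 0, 0], "roll": 0, "grip": 45},
])

```text
time_s: 14.25
position: [0.5709, 0.3366, 0.1888]
tcp_rot: [[-0.003, 1.0, -0.0], [1.0, 0.003, -0.001], [-0.001, -0.0, -1.0]]
force: [-0.0, 0.3, 0.0]
opening: 0.45
grasp_force: 0.0
```

Run:
```python
from h import *
out=[]
for n in("top","scene"):
  im,d=bot.capture(n); out.append(cv2.resize(im[:,:,::-1],(400,300)))
  for l in("straight_pin","bent_pin"):
   for r in bot.trace(l,n)[:1]:
    P=cloud(n,d,r["mask"]); print(n,l,r["conf"],cv2.minAreaRect(P[:,:2].astype(np.float32)),np.median(P,0))
cv2.imwrite("pics/fin.png",np.hstack(out))
```

```text
top straight_pin 0.57 ((0.41642576456069946, -0.09876392781734467), (0.11845552921295166, 0.01837293989956379), 89.93994140625) [ 0.41599154 -0.09643062  0.03064005]
top bent_pin 0.88 ((0.6426882147789001, 0.1999499499797821), (0.02430633455514908, 0.12384705990552902), 2.2500603199005127) [0.63958841 0.20494873 0.02006711]
scene straight_pin 0.9 ((0.41517016291618347, -0.09626351296901703), (0.018838023766875267, 0.12250785529613495), 1.205991506576538) [ 0.41790405 -0.08919913  0.02845871]
scene bent_pin 0.86 ((0.6458017230033875, 0.23363786935806274), (0.1867361217737198, 0.02130860462784767), 83.7339859008789) [0.64225018 0.19879244 0.01907362]
```

View pics/fin.png

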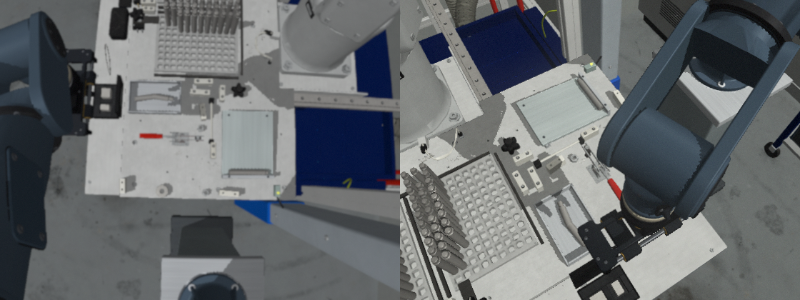

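The straight pin lies along the stop bar, at (248,172) in the left half. The bent pin lies in the tray at (155,100), and the arm is clear of both.

```bash
python3 -c "
from rig import bot
print(bot.hand_in())"
```

```text
the job is handed in; nothing more can be done
None
```

The job is handed in at about 14 s of the 54 s (no verdict came back): the straight pin rolled down and rests along the stop bar, the bent pin lies flat in the reject tray, and the arm touches neither.

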